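Gate comb into the dent-ball magazine

ROBOT

A 6-joint arm with a two-finger parallel gripper is mounted at the origin on the work surface. World frame = base frame: x ahead of the robot, y to its left, z up, the work surface at z = 0. Lengths are in m, angles in rad, forces in N, time in s.
With the tool pointing down it reaches from about 0.4 to 0.825 m from the base axis. Payload 7 kg.
Tool frame: the origin (TCP) lies between the finger pads; the fingertips stand 25 mm ahead of it and the grasp point (between the pads) lies 6 mm ahead of it (finger_overhang is the distance from the TCP to the fingertips, in m); z points along the fingers, y is the line along which they close (so a half turn about z gives the same grasp; the last joint's range is limited). The gripper opens to 88 mm and grips with 3 to 60 N. Pads are 19 mm wide; open, the fingers measure 130 mm over their backs; the gripper's body (78 mm by 193 mm) begins 47 mm behind the grasp point.
Start: joints at [1.608, 0.359, 0.012, 0, -1.224, -0.288], TCP at [0.168, 0.654, 0.212] pointing down, gripper open.
Joint ranges: [-3.07, 3.07], [-1.43, 2.12], [-1.02, 1.25], [-3.03, 1.67], [-3.05, -0], [-3.03, 3.03]. Speed limits (rad/s): [2.39, 2.39, 3.01, 3.14, 3.14, 3.14].

INTERFACE

Orientations are given as a unit quaternion [x, y, z, w].
In Python, from bench import * gives the robot as it stands.
- The arm moves only by the tool apply_moves, never from a script. Its argument "increments" is a list of rows, each an object with "xyz": the shift along the tool's x, y, z in cm, a list of three; "dr": the turn, a rotation vector about the tool's x, y, z in degrees, a list of three; "hand": the opening, from 0 (shut) to 1 (fully open). In form: [{"xyz": [dx, dy, dz], "dr": [rx, ry, rz], "hand": hand}, ...]. A call has 1 to 20 rows; each row is the pose to reach, as a shift and turn from the pose commanded when the call began, along the tool's axes at that moment; what a row does not reach only later rows make up. A row lasts 1/8 s, in which the tool goes at most 62.5 mm and 10.7 degrees, less where a joint would pass 70% of its speed; a pose out of reach is approached as far as the arm can. A call with a gripper value outside its range is refused whole. The fingers move at their own pace and stop on an object; "newtons" is the grip in N (left out, the last holds). Time passes only in rows, so rows that repeat a pose let the fingers close. It gives the time, the measured TCP pose, the force, the opening and the grip force at its end, in the units of the state.
- sense(): the state, without advancing time (a new reading comes with each control period).
- snapshot(name): name is "side" or "top" or "wrist"; returns (picture, depth): 400x640x3 uint8, blue, green, red; 400x640 float32, m along the optical axis (not along the pixel's ray), 0 where there is no reading.
- camera_model(name): a dict with "fx", "fy", "cx", "cy" (pixels), "T" (4x4, takes a point from camera to world coordinates); the wrist camera has in their place "mount" (4x4, takes a point from camera to tool coordinates, whose origin is the TCP and whose axes are the flange's). Camera axes: x right, y up, looking along -z (the intrinsics and any distortion apply to the point x, -y, -z); pixel columns grow to the right and rows downward; lengths in m; the calibration is good to about 2 mm. A picture is of the moment at which its call begins: read the wrist's pose just before it. camera_model takes no time and is no camera call.
- finish_job(): hands the job in; it is judged then, once.
The state is a dict: "time_s": time; "joint_positions": joint angles; "dq": joint speeds; "joint_torque": joint torques, N m; "position": TCP position; "orientation": TCP orientation; "ft_force": force on the tool from outside, world axes, zero at the start; "wrist_torque": the same for the moment, N m; "gripper_width": finger opening in m; "gripper_force": force on a finger pad.
Only numpy, scipy, OpenCV 4.12 (cv2) and the standard library are available. Lean on these libraries where they do the work, as an engineer would, in place of code of your own. Each camera call takes 0.05 s, during which the arm holds its last target. There are 200 camera calls.

TASK

Close up the dent-ball magazine: pick up the blue gate comb, feel its six teeth gently into the six slots of the magazine's insert and seat it fully home, then swing the latch fully over its end to lock it. Do not press the comb hard against the magazine (stay below 30 N), and leave the other things on the bench where they are.

Things in the scene. Friction and masses are not known exactly. Their poses are not given: they have to be found in the camera images.
- comb_center (a point): centre (half-way up) of the loose blue gate comb, standing on its six teeth. z up, x across, y along the row; same either way round; about 70 g, 52 mm high. Teeth 18 mm long, 7 mm along y, 14 along x, pitch 18, at y = +-9, +-27, +-45 mm. Above them a spine 24 (x) x 108 (y) x 6 mm. This point is 26 mm above the tooth tips and 2 mm above the spine's top.
- comb_rib (a point): middle of the comb's grip rib, 38 mm above the tooth tips; the rib stands on the spine, 12 (x) x 44 (y) x 28 mm high, axes as comb_center; grip it across its 12 mm
- magazine: dent-ball magazine, fixed to the bench: dark wooden board (82 x 216 x 8 mm) with an aluminium insert that has six slots in a row along y and lanes of small steel balls behind them (+x side). Origin on the bench under the row line, level in y with a white mark on the board's front edge; x across, y along the row towards the latch, z up. Comb home: spine on the insert's top, comb_center 44 mm up.
- row_mark (a point): point 36 mm above the magazine's origin, level with the insert's flat top; same axes. The insert is clamped at an unmeasured place: its slot row is centred 2 to 18 mm from here towards the latch (+y; x = 0): find it by feel or sight. Slots 8.8 mm (y) x 20 mm (x), 22 mm deep, pitch 18. Solid ends: one pitch off will not enter. It lies on a rubber pad: gives 1 mm down per 6 N, 3 mm at most.
- latch (a joint): swing latch, a flat steel bar on an upright pivot. 0 = open, bar pointing to the magazine's -x; grows counter-clockwise seen from above; 1.571 = closed against its stop, bar pointing to the magazine's -y, over the comb's end. It stays where it is left; about 1 N at the knob moves it.
- latch_pivot (a point): the latch's pivot, x = 0, y = 102 mm in the magazine's frame, at the underside of the bar, 43.5 mm above the bench (1.5 mm above a seated comb's spine); the bar is 5 mm thick, 12 mm wide, reaches 54 mm from here
- latch_knob (a point): middle of the red upright knob on the latch, 10 mm in diameter, 24 mm high (48.5 to 72.5 mm above the bench), 38 mm from the pivot; it can be pinched or pushed and turns with the latch
- bocal: dented brass bocal, an S-bent tapering tube about 310 mm long and 9 mm thick, lying flat; bystander; origin on the table under its middle
- dent_ball: bright steel dent ball, 19 mm, sitting in a black rubber ring 26 mm wide, 22 mm high in all; bystander; origin under its centre
- burnisher: hardwood burnisher, 170 mm long, 12 mm high, lying flat along its x axis; bystander; origin under the middle of its handle
- support_rod: white nylon support rod, 16 mm thick, 220 mm long, lying along its x axis; bystander; origin on the table under its middle
- paste_jar: small closed jar, 56 mm wide, 50 mm high; bystander; origin under its centre
- bench_block: steel bench block 60 x 60 x 25 mm; bystander; origin under its centre
Not all that is in view belongs to the job. What is shaped like the magazine but yellow is not meant. Of the things shaped like the part that bears comb_center, the blue one is meant.

How it is judged:
By the outcome, as a careful person would: the job done as asked, in the order asked, and still so for the second after the job is handed in, with the robot touching nothing.
It also fails if it takes over 64 s, if anything falls off the work surface, if the arm or the gripper's body presses on something with over 40 N, if the wrist force passes 120 N, or if a joint passes its speed limit or range.

## Working session

There is one attempt and no reset: what is moved stays moved. The work goes in short steps, Python scripts to look and compute and a tool call to move; the robot and the scene stay as the last step left them, time stands still between calls to the robot, and variables do not carry over. Pictures are saved under pics/ and viewed, at most 10 in all, crops included, and the job is handed in when it is done.

Besides the shell and the picture viewer there is one more tool, called after "Call:" by a JSON object that holds its "fn" and its "kwargs", one argument or row to a line. apply_moves: Moves the arm, as the interface text tells. Its arguments: {"type":"object","properties":{"increments":{"type":"array","items":{"type":"object","properties":{"xyz":{"type":"array","items":{"type":"number"}},"dr":{"type":"array","items":{"type":"number"}},"hand":{"type":"number"}}}},"newtons":{"type":"number"}},"required":["increments"]}

```bash
mkdir -p pics
python3 - <<'E'
from bench import *
import cv2,numpy as np
s=sense();print({k:np.round(v,3) for k,v in s.items()})
for n in("top","side"):
    p,d=snapshot(n);cv2.imwrite(f"pics/{n}0.png",p);np.save(f"{n}0.npy",d);print(n,camera_model(n))
print(camera_model("wrist"))
E
```

```text
{'time_s': np.float64(0.0), 'joint_positions': array([ 1.608,  0.359,  0.011, -0.   , -1.224, -0.288]), 'dq': array([ 0.001,  0.003, -0.   ,  0.001, -0.   , -0.001]), 'joint_torque': array([-1.0000e-03, -5.8271e+01,  2.9307e+01,  6.9980e+00,  7.0000e-03,
       -0.0000e+00]), 'position': array([0.167, 0.653, 0.211]), 'orientation': array([ 0.992, -0.125, -0.   ,  0.001]), 'ft_force': array([ 0.125, -0.284,  0.32 ]), 'wrist_torque': array([-0.047,  0.027,  0.064]), 'gripper_force': np.float64(0.0), 'gripper_width': np.float64(0.088)}
top {'fx': 429.18893610792713, 'fy': 429.18893610792713, 'cx': 323.22563049600114, 'cy': 205.37994586738782, 'T': array([[ 1.73434647e-03,  9.85176389e-01, -1.71535639e-01,
         2.97764366e-01],
       [-9.99997827e-01,  1.51022079e-03, -1.43707068e-03,
         7.61306581e-03],
       [-1.15671141e-03,  1.71537759e-01,  9.85176867e-01,
         1.39575346e+00],
       [ 0.00000000e+00,  0.00000000e+00,  0.00000000e+00,
         1.00000000e+00]])}
side {'fx': 438.5768157841301, 'fy': 438.5768157841301, 'cx': 317.2371798076341, 'cy': 197.49220505588093, 'T': array([[-0.96810433,  0.14776158, -0.20233764,  0.32329705],
       [-0.24999718, -0.51619825,  0.81917079,  0.93942084],
       [ 0.01659564,  0.84362663,  0.53667374,  0.67069827],
       [ 0.        ,  0.        ,  0.        ,  1.        ]])}
{'fx': 314.5259431271623, 'fy': 314.5259431271623, 'cx': 319.4135498161163, 'cy': 200.01600382175846, 'mount': array([[ 8.74472564e-04,  9.65223489e-01,  2.61424657e-01,
         7.10409531e-02],
       [ 9.99999425e-01, -6.81874147e-04, -8.27431966e-04,
        -4.60366921e-06],
       [-6.20398055e-04,  2.61425230e-01, -9.65223531e-01,
        -1.74450376e-01],
       [ 0.00000000e+00,  0.00000000e+00,  0.00000000e+00,
         1.00000000e+00]])}
```

View pics/top0.png

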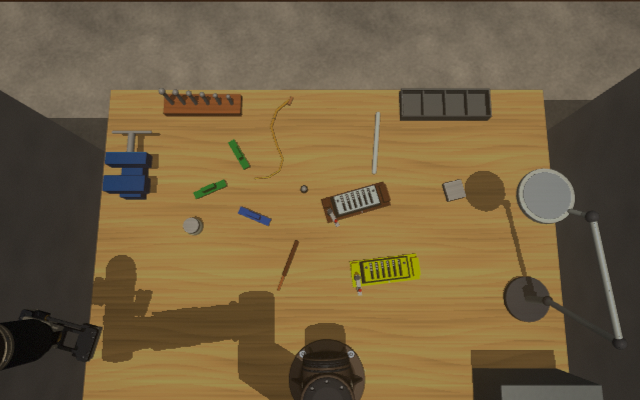

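View pics/side0.png

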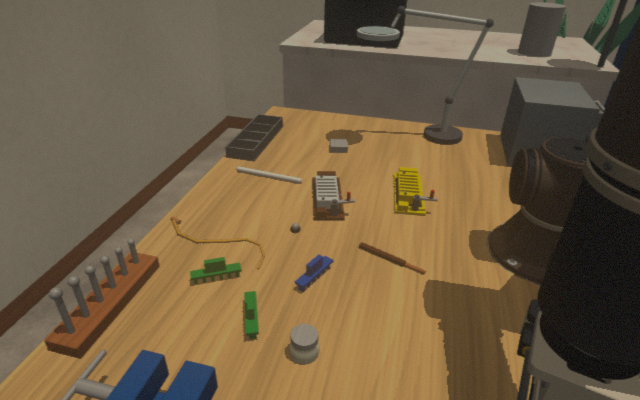

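The top view shows the blue comb near (255,216), the dark magazine near (356,201) with its latch at the left end (about (333,215)), and the yellow decoy at (386,269).

```bash
cat > h.py <<'E'
from bench import *
import cv2,numpy as np
from scipy.spatial.transform import Rotation as R
def ray(n,u,v,s=None):
    m=camera_model(n)
    T=m.get("T")
    if T is None:
        W=np.eye(4);W[:3,:3]=R.from_quat(s["orientation"]).as_matrix();W[:3,3]=s["position"];T=W@m["mount"]
    d=T[:3,:3]@np.array([(u-m["cx"])/m["fx"],-(v-m["cy"])/m["fy"],-1]);return T[:3,3],d
def atz(n,u,v,z,s=None):
    o,d=ray(n,u,v,s);return o+d*(z-o[2])/d[2]
E
python3 - <<'E'
from h import *
p=cv2.imread("pics/top0.png")
cv2.imwrite("pics/c1.png",cv2.resize(p[170:235,230:400],None,fx=4.7,fy=4.7,interpolation=cv2.INTER_CUBIC))
d=np.load("top0.npy");m=camera_model("top")
for u,v in[(255,216),(262,219),(245,212),(356,201),(333,215)]:
    o,r=ray("top",u,v);print(u,v,np.round(o+r*d[v,u],3))
E
```

```text
255 216 [0.497 0.225 0.054]
262 219 [0.492 0.207 0.023]
245 212 [0.514 0.263 0.024]
356 201 [ 0.549 -0.096  0.037]
333 215 [ 0.502 -0.022  0.045]
```

View pics/c1.png

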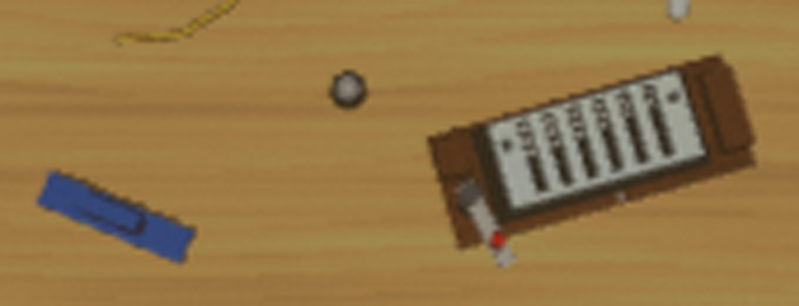

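The comb's spine runs from about (45,187) to (190,246) in the crop. The magazine's white mark is at (621,196) on its lower edge, and the latch pivot is at (468,190) with the bar pointing down (open). I'll compute the hover over the comb.

```bash
cat >> h.py <<'E'
def goal(pos,yaw_y,s=None):
    """tool-frame shift (cm) and rotvec (deg) to reach pos with tool down and tool y at world angle yaw_y (deg)"""
    s=s or sense(); M=R.from_quat(s["orientation"]).as_matrix()
    a=np.radians(yaw_y);y=np.array([np.cos(a),np.sin(a),0]);z=np.array([0,0,-1.]);x=np.cross(y,z)
    G=np.stack([x,y,z],1)
    return np.round(M.T@(np.array(pos)-s["position"])*100,2),np.round(np.degrees(R.from_matrix(M.T@G).as_rotvec()),1)
E
python3 - <<'E'
from h import *
f=lambda u,v,z:atz("top",230+u/4.7,170+v/4.7,z)
a,b=f(45,187,.024),f(190,246,.024);rib=f(108,205,.052)
print(a,b,np.linalg.norm(a-b),np.degrees(np.arctan2(*(a-b)[1::-1])),(a+b)/2,rib)
p=f(468,190,.05);mk=f(621,196,.004);e1,e2=f(755,165,0.004),f(460,247,0.004)
print("pivot",p,"mark",mk,"edge",np.degrees(np.arctan2(*(e2-e1)[1::-1])),np.linalg.norm(e2-e1))
c=(a+b)/2;yaw=np.degrees(np.arctan2(*(a-b)[1::-1]))
print(yaw,goal([c[0],c[1],.15],yaw+90))
E
```

```text
[0.52170321 0.28055097 0.024     ] [0.4808706  0.17966789 0.024     ] 0.10883335428366499 67.96426919996632 [0.50128691 0.23010943 0.024     ] [0.504905   0.23207243 0.052     ]
pivot [ 0.51584643 -0.01061724  0.05      ] mark [ 0.51922098 -0.11809984  0.004     ] edge 105.73628617631367 0.2146303955834374
67.96426919996632 (array([42.85, 32.71,  6.15]), array([ 0.1, -0.1, 97.7]))
```

Call:
{"fn": "apply_moves", "kwargs": {
  "increments": [
    {"xyz": [4.3, 3.3, 0.6], "dr": [0, 0, 9.8], "hand": 0.5},
    {"xyz": [8.6, 6.5, 1.2], "dr": [0, 0, 19.5], "hand": 0.5},
    {"xyz": [12.9, 9.8, 1.8], "dr": [0, 0, 29.3], "hand": 0.5},
    {"xyz": [17.1, 13.1, 2.5], "dr": [0, 0, 39.1], "hand": 0.5},
    {"xyz": [21.4, 16.4, 3.1], "dr": [0, 0, 48.8], "hand": 0.5},
    {"xyz": [25.7, 19.6, 3.7], "dr": [0, 0, 58.6], "hand": 0.5},
    {"xyz": [30, 22.9, 4.3], "dr": [0, 0, 68.4], "hand": 0.5},
    {"xyz": [34.3, 26.2, 4.9], "dr": [0, 0, 78.2], "hand": 0.5},
    {"xyz": [38.6, 29.4, 5.5], "dr": [0, 0, 87.9], "hand": 0.5},
    {"xyz": [42.85, 32.7, 6.15], "dr": [0, 0, 97.7], "hand": 0.5},
    {"xyz": [42.85, 32.7, 6.15], "dr": [0, 0, 97.7], "hand": 0.5},
    {"xyz": [42.85, 32.7, 6.15], "dr": [0, 0, 97.7], "hand": 0.5},
    {"xyz": [42.85, 32.7, 6.15], "dr": [0, 0, 97.7], "hand": 0.5}
  ]
}}

```text
time_s: 1.72
position: [0.5011, 0.2315, 0.1504]
orientation: [-0.559, 0.829, 0.0, 0.0]
ft_force: [0.4, 0.5, -0.2]
gripper_width: 0.0439
gripper_force: 0.0
```

Run:
```python
from h import *
s=sense();p,d=snapshot("wrist");cv2.imwrite("pics/w1.png",p);np.save("w1.npy",d);import pickle;pickle.dump(s,open("w1.pkl","wb"))
print(s["time_s"],s["position"],s["joint_positions"],R.from_quat(s["orientation"]).as_matrix())
```

```text
1.725 [0.50106741 0.23153819 0.15038832] [ 7.87693955e-01  2.06805706e-01 -3.48317193e-01 -7.57233395e-05
 -1.01545465e+00 -1.17103023e+00] [[-3.74053691e-01 -9.27407043e-01  1.08739389e-04]
 [-9.27407022e-01  3.74053706e-01  2.00445133e-04]
 [-2.26568600e-04 -2.58684310e-05 -9.99999974e-01]]
```

View pics/w1.png

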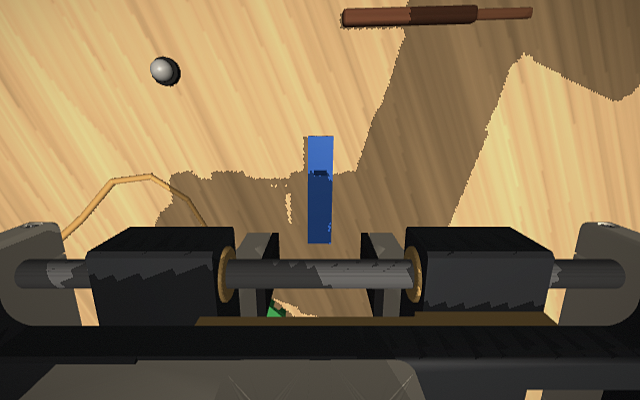

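The wrist view shows the comb upright between the fingers, with its far end at (308–333,136) and its near end at (308–331,243).

Run:
```python
from h import *
import pickle
s=pickle.load(open("w1.pkl","rb"));p=cv2.imread("pics/w1.png")
b,g,r=[p[...,i].astype(int) for i in range(3)]
m=((b>g+30)&(b>r+40)).astype(np.uint8);m[:120]=0
n,l,st,c=cv2.connectedComponentsWithStats(m);i=1+st[1:,4].argmax();print(st[i])
P=np.argwhere(l==i)
d=np.load("w1.npy")
W=[]
for v,u in P:
    o,q=ray("wrist",u,v,s);W.append(o+q*d[v,u])
W=np.array(W);M=R.from_quat(s["orientation"]).as_matrix()
T=(W-s["position"])@M*100
for lo,hi in((.018,.03),(.045,.06)):
    k=(W[:,2]>lo)&(W[:,2]<hi)
    if k.sum()>5:
        t=T[k];print(k.sum(),np.percentile(t,[1,99],axis=0).round(2).tolist(),cv2.minAreaRect((t[:,:2]*1).astype(np.float32)),W[k].mean(0))
```

```text
[ 308  136   26  108 2540]
1857 [[-5.5, -1.22, 12.32], [5.04, 1.13, 12.67]] ((-0.2590370178222656, -0.04407143592834473), (10.714344024658203, 2.350771903991699), 0.7014164924621582) [0.50022523 0.22787777 0.02555522]
668 [[-2.48, -0.65, 9.52], [1.89, 0.52, 10.02]] ((-0.2841968536376953, -0.06224113702774048), (4.42002010345459, 1.181270718574524), 0.12864482402801514) [0.50259624 0.23360446 0.05353147]
```

Call:
{"fn": "apply_moves", "kwargs": {
  "increments": [
    {"xyz": [-0.27, -0.05, 4.5], "dr": [0, 0, 0], "hand": 0.5},
    {"xyz": [-0.27, -0.05, 8.5], "dr": [0, 0, 0], "hand": 0.5},
    {"xyz": [-0.27, -0.05, 9.8], "dr": [0, 0, 0], "hand": 0.5},
    {"xyz": [-0.27, -0.05, 9.8], "dr": [0, 0, 0], "hand": 0.5},
    {"xyz": [-0.27, -0.05, 9.8], "dr": [0, 0, 0], "hand": 0},
    {"xyz": [-0.27, -0.05, 9.8], "dr": [0, 0, 0], "hand": 0},
    {"xyz": [-0.27, -0.05, 9.8], "dr": [0, 0, 0], "hand": 0},
    {"xyz": [-0.27, -0.05, 9.8], "dr": [0, 0, 0], "hand": 0},
    {"xyz": [-0.27, -0.05, 9.8], "dr": [0, 0, 0], "hand": 0}
  ],
  "newtons": 25
}}

```text
time_s: 2.9
position: [0.503, 0.233, 0.0524]
orientation: [-0.559, 0.829, 0.0, 0.0]
ft_force: [-0.2, 0.2, 0.5]
gripper_width: 0.0019
gripper_force: 0.0
```

Run:
```python
from h import *
s=sense();print(s["position"],s["gripper_width"],s["gripper_force"],s["ft_force"])
a,d=snapshot("wrist");b,e=snapshot("side")
cv2.imwrite("pics/w2.png",np.vstack([a[80:380],cv2.resize(b[180:330,220:540],(640,300),interpolation=cv2.INTER_CUBIC)]))
```

```text
[0.5030125  0.23302375 0.0523973 ] 0.0019050350571908614 0.0 [-0.16076379  0.15036848  0.47750629]
```

View pics/w2.png

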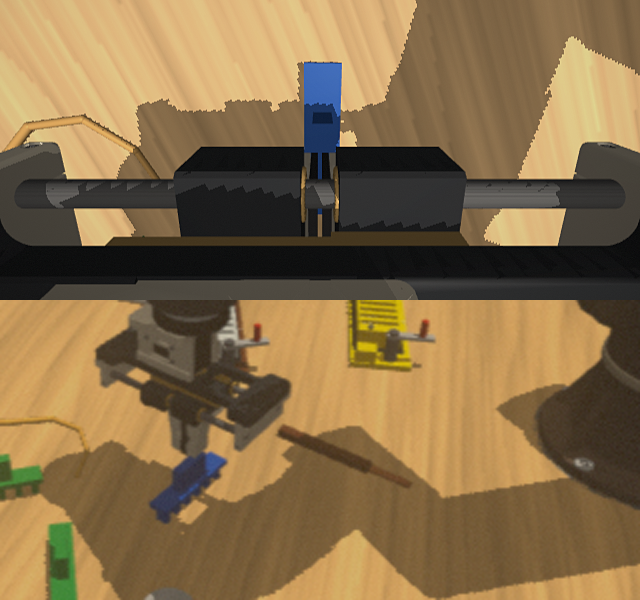

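The fingers closed on nothing: in the wrist half the comb lies ahead of them at (320,110), and in the side half the fingertips at (190,440) look to be behind or above the rib at (195,470). I'll check the fingers' true location by depth.

Run:
```python
from h import *
s=sense();M=R.from_quat(s["orientation"]).as_matrix()
def cloud(n):
    p,d=snapshot(n);v,u=np.mgrid[:400,:640];m=camera_model(n);T=m.get("T")
    if T is None:
        W=np.eye(4);W[:3,:3]=M;W[:3,3]=s["position"];T=W@m["mount"]
    q=np.stack([(u-m["cx"])/m["fx"]*d,-(v-m["cy"])/m["fy"]*d,-d],-1)@T[:3,:3].T+T[:3,3]
    return p.astype(int),d,q
for n in("side","wrist"):
    p,d,W=cloud(n);T=(W-s["position"])@M*100
    blue=(p[...,0]>p[...,2]+25)&(p[...,0]>p[...,1]+15)
    ok=(d>0)&(np.abs(T[...,0])<9)&(np.abs(T[...,1])<4)&(W[...,2]>.008)&(W[...,2]<.14)
    for nm,k in(("blue",ok&blue),("other",ok&~blue)):
        print(n,nm,k.sum())
        for z in np.arange(.01,.14,.01):
            kk=k&(W[...,2]>=z)&(W[...,2]<z+.01)
            if kk.sum()>4: print("  z%.2f n%d tool x %s y %s"%(z,kk.sum(),np.percentile(T[kk][:,0],[3,97]).round(1),np.percentile(T[kk][:,1],[3,97]).round(1)))
```

```text
side blue 179
  z0.01 n17 tool x [-4.7  4.7] y [-0.4  1.5]
  z0.02 n147 tool x [-5.3  4.9] y [-0.4  1.6]
  z0.04 n8 tool x [-2.   1.7] y [0.1 1. ]
side other 721
  z0.01 n61 tool x [-5.6  4.7] y [-0.3  1.7]
  z0.02 n128 tool x [-5.6  4.7] y [-0.8  1.6]
  z0.03 n51 tool x [-2.5  1.4] y [-0.   1.1]
  z0.04 n87 tool x [-2.5  1.4] y [-0.2  1.1]
  z0.05 n15 tool x [-2.2  1.6] y [0. 1.]
  z0.06 n17 tool x [-1.3  0.7] y [-1.1  1.8]
  z0.07 n65 tool x [-1.4  0.8] y [-1.1  1.9]
  z0.08 n68 tool x [-1.4  0.7] y [-1.1  2. ]
  z0.09 n69 tool x [-1.4  0.7] y [-1.5  2.1]
  z0.10 n59 tool x [-1.4  0. ] y [-1.6  2.4]
  z0.11 n15 tool x [-1.4 -0.4] y [-1.6  2.5]
  z0.12 n6 tool x [-0.5  0.9] y [3.5 3.7]
  z0.13 n79 tool x [-4.1  1.8] y [-2.9  3.8]
wrist blue 3295
  z0.02 n2445 tool x [-0.1  5.2] y [-1.1  1.2]
  z0.03 n72 tool x [2.1 2.1] y [-0.5  0.6]
  z0.04 n85 tool x [2.1 2.1] y [-0.5  0.6]
  z0.05 n691 tool x [-0.6  2.1] y [-0.5  0.6]
wrist other 1363
  z0.02 n18 tool x [-5.5  4.4] y [-0.1  1.3]
  z0.05 n8 tool x [-1.4  0.2] y [-0.5  0.4]
  z0.06 n13 tool x [0.9 1. ] y [-0.4  0.3]
  z0.07 n141 tool x [0.9 1.1] y [-0.7  0.5]
  z0.08 n244 tool x [0.6 1.1] y [-0.7  0.5]
  z0.09 n155 tool x [0.9 1. ] y [-0.5  0.3]
  z0.10 n25 tool x [0.9 1.1] y [-0.5  0.3]
  z0.11 n497 tool x [-0.9  0.3] y [-0.5  0.3]
  z0.12 n46 tool x [-0.3  0.6] y [-0.5  0.3]
  z0.13 n216 tool x [0.4 3.8] y [-3.3  3. ]
```

Both cameras agree that the fingers are centred laterally but their tips stand at z≈0.059. That is about 7 mm behind the reported TCP, not 25 mm ahead of it. I'll trust the measurement: open, descend about 3 cm and close.

Call:
{"fn": "apply_moves", "kwargs": {
  "increments": [
    {"xyz": [0, 0, 0], "dr": [0, 0, 0], "hand": 0.5},
    {"xyz": [0, 0, 0], "dr": [0, 0, 0], "hand": 0.5},
    {"xyz": [0, 0, 0], "dr": [0, 0, 0], "hand": 0.5},
    {"xyz": [0, 0, 0.8], "dr": [0, 0, 0], "hand": 0.5},
    {"xyz": [0, 0, 1.6], "dr": [0, 0, 0], "hand": 0.5},
    {"xyz": [0, 0, 2.2], "dr": [0, 0, 0], "hand": 0.5},
    {"xyz": [0, 0, 2.6], "dr": [0, 0, 0], "hand": 0.5},
    {"xyz": [0, 0, 2.6], "dr": [0, 0, 0], "hand": 0.5}
  ]
}}

```text
time_s: 4.1
position: [0.5028, 0.2329, 0.0258]
orientation: [-0.559, 0.829, -0.0, -0.0]
ft_force: [-0.4, -0.3, -0.1]
gripper_width: 0.0438
gripper_force: 0.0
```

Run:
```python
from h import *
s=sense();M=R.from_quat(s["orientation"]).as_matrix();print(s["position"],s["ft_force"],s["gripper_width"])
import bench;print([k for k in dir(bench) if not k.startswith("_")])
m=camera_model("side");p,d=snapshot("side");v,u=np.mgrid[:400,:640]
W=np.stack([(u-m["cx"])/m["fx"]*d,-(v-m["cy"])/m["fy"]*d,-d],-1)@m["T"][:3,:3].T+m["T"][:3,3]
T=(W-s["position"])@M*100;p=p.astype(int)
k=(d>0)&(np.abs(T[...,0])<1.3)&(np.abs(T[...,1])>1.6)&(np.abs(T[...,1])<5)&(W[...,2]>.012)&(W[...,2]<.09)
for z in np.arange(.012,.09,.006):
    kk=k&(W[...,2]>=z)&(W[...,2]<z+.006)
    if kk.sum():print(round(z,3),kk.sum(),np.percentile(T[kk][:,:2],[3,97],axis=0).round(1).tolist())
```

```text
[0.50277487 0.23289002 0.0258185 ] [-0.42353978 -0.30033686 -0.1486132 ] 0.04384489944728757
['MotionError', 'camera_model', 'finger_overhang', 'finish_job', 'sense', 'snapshot']
0.012 1 [[0.5, 1.6], [0.5, 1.6]]
0.018 3 [[-1.2, 1.6], [0.1, 1.7]]
0.024 1 [[-0.1, 1.8], [-0.1, 1.8]]
0.036 12 [[-1.2, -2.1], [0.4, 3.7]]
0.042 45 [[-1.3, -3.4], [0.8, 4.0]]
0.048 44 [[-1.3, -3.1], [0.8, 4.0]]
0.054 41 [[-1.3, -3.3], [0.8, 4.1]]
0.06 45 [[-1.3, -3.0], [0.7, 4.2]]
0.066 39 [[-1.3, -3.3], [0.7, 4.3]]
0.072 45 [[-1.3, -3.3], [0.6, 4.4]]
0.078 36 [[-1.3, -3.7], [0.0, 4.5]]
0.084 26 [[-1.3, -3.7], [0.1, 4.6]]
```

Call:
{"fn": "apply_moves", "kwargs": {
  "increments": [
    {"xyz": [0, 0, 0.5], "dr": [0, 0, 0], "hand": 0.5},
    {"xyz": [0, 0, 0.9], "dr": [0, 0, 0], "hand": 0.5},
    {"xyz": [0, 0, 0.9], "dr": [0, 0, 0], "hand": 0.5},
    {"xyz": [0, 0, 0.9], "dr": [0, 0, 0], "hand": 0},
    {"xyz": [0, 0, 0.9], "dr": [0, 0, 0], "hand": 0},
    {"xyz": [0, 0, 0.9], "dr": [0, 0, 0], "hand": 0},
    {"xyz": [0, 0, 0.9], "dr": [0, 0, 0], "hand": 0},
    {"xyz": [0, 0, 0.9], "dr": [0, 0, 0], "hand": 0}
  ]
}}

```text
time_s: 5.15
position: [0.5029, 0.233, 0.0173]
orientation: [-0.559, 0.829, 0.0, -0.0]
ft_force: [0.1, -0.4, 0.4]
gripper_width: 0.0118
gripper_force: 25.0
```

Run:
```python
from h import *
s=sense();print(finger_overhang, s["position"],s["ft_force"],s["gripper_width"],s["gripper_force"])
try: print(finger_overhang())
except Exception as e: print(e)
```

```text
0.025 [0.50290783 0.2330198  0.01726167] [ 0.12056475 -0.37195684  0.41365018] 0.011766157346271528 24.99551296234131
'float' object is not callable
```

Run:
```python
from h import *
print(goal([.456,-.0556,.12],195.7))
```

```text
(array([ 28.51,  -6.5 , -10.27]), array([  0. ,  -0. , -37.8]))
```

Call:
{"fn": "apply_moves", "kwargs": {
  "increments": [
    {"xyz": [0, 0, -3], "dr": [0, 0, 0], "hand": 0},
    {"xyz": [0, 0, -7], "dr": [0, 0, 0], "hand": 0},
    {"xyz": [2.5, -0.5, -10.3], "dr": [0, 0, -3], "hand": 0},
    {"xyz": [6, -1.4, -10.3], "dr": [0, 0, -8], "hand": 0},
    {"xyz": [10.5, -2.4, -10.3], "dr": [0, 0, -14], "hand": 0},
    {"xyz": [15, -3.4, -10.3], "dr": [0, 0, -20], "hand": 0},
    {"xyz": [19.5, -4.4, -10.3], "dr": [0, 0, -26], "hand": 0},
    {"xyz": [23.5, -5.4, -10.3], "dr": [0, 0, -31], "hand": 0},
    {"xyz": [26.5, -6, -10.3], "dr": [0, 0, -35], "hand": 0},
    {"xyz": [28.5, -6.5, -10.3], "dr": [0, 0, -37.8], "hand": 0},
    {"xyz": [28.5, -6.5, -10.3], "dr": [0, 0, -37.8], "hand": 0},
    {"xyz": [28.5, -6.5, -10.3], "dr": [0, 0, -37.8], "hand": 0},
    {"xyz": [28.5, -6.5, -10.3], "dr": [0, 0, -37.8], "hand": 0}
  ]
}}

```text
time_s: 6.78
position: [0.4563, -0.0549, 0.1203]
orientation: [0.797, -0.604, 0.0, -0.0]
ft_force: [-0.2, -0.1, -0.0]
gripper_width: 0.0118
gripper_force: 25.0
```

Run:
```python
from h import *
import pickle
s=sense();p,d=snapshot("wrist");cv2.imwrite("pics/w3.png",p);np.save("w3.npy",d);pickle.dump(s,open("w3.pkl","wb"))
print(s["time_s"],s["position"],s["joint_positions"],s["ft_force"],s["wrist_torque"],s["gripper_width"],s["gripper_force"])
```

```text
6.775 [ 0.45630074 -0.05487013  0.1202699 ] [ 3.10776701e-01  8.65254284e-02 -5.75624182e-01 -7.23012267e-05
 -9.08508530e-01 -3.58791351e-02] [-0.20409432 -0.07870379 -0.02960421] [ 0.10774872 -0.04944813 -0.04897686] 0.011808475533056926 24.995341300964355
```

View pics/w3.png

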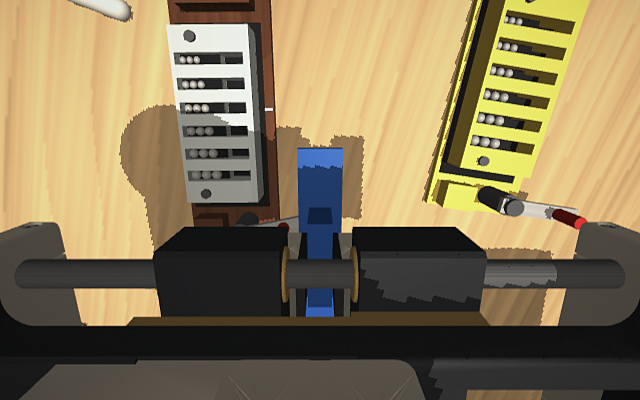

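The wrist view shows the insert at cols 167–262, rows 25–203, with six dark gate slots near cols 222–245. The white mark is at (268,109), and the comb is held at col 320. I'll rectify the plane z=0.036 for precise reading.

Run:
```python
from h import *
import pickle
s=pickle.load(open("w3.pkl","rb"));p=cv2.imread("pics/w3.png");m=camera_model("wrist");M=R.from_quat(s["orientation"]).as_matrix()
d=np.load("w3.npy")
for u,v in((210,70),(243,150),(200,195)):
    o,q=ray("wrist",u,v,s);print("insert z",(o+q*d[v,u]).round(4))
def px(tx,ty,z):
    w=np.array([tx,ty,(s["position"][2]-z)]) ;c=np.linalg.inv(m["mount"])@np.r_[w,1]
    return [m["fx"]*c[0]/-c[2]+m["cx"],m["fy"]*-c[1]/-c[2]+m["cy"]]
K=4 # px/mm
x0,x1,y0,y1=.145,.0,-.13,-.03
src=[px(a,b,.036) for a,b in((x0,y0),(x0,y1),(x1,y1),(x1,y0))]
w,h=int((y1-y0)*1e3*K),int((x0-x1)*1e3*K)
H=cv2.getPerspectiveTransform(np.float32(src),np.float32([[0,0],[w,0],[w,h],[0,h]]))
cv2.imwrite("pics/r3.png",cv2.warpPerspective(p,H,(w,h),flags=cv2.INTER_CUBIC))
```

```text
insert z [ 0.5655 -0.1319  0.037 ]
insert z [ 0.5324 -0.076   0.0174]
insert z [ 0.555  -0.0329  0.0383]
```

View pics/r3.png

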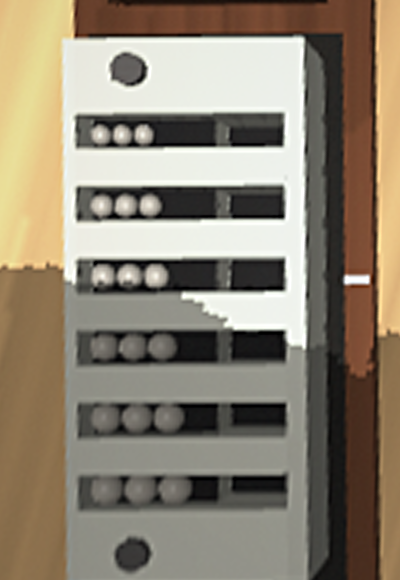

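Rectified at 4 px/mm, the slots' right ends are at cols 284→287. Slot 1 is at row 130.5 and slot 6 at row 491, so the pitch is 72.1 px = 18 mm. The white mark at (357,280) puts the row centre about 7.7 mm towards the latch, which is plausible. Next I'll measure the comb in the hand.

Run:
```python
from h import *
import pickle
s=pickle.load(open("w3.pkl","rb"));p=cv2.imread("pics/w3.png").astype(int);d=np.load("w3.npy");m=camera_model("wrist")
k=(p[...,0]>p[...,2]+25)&(p[...,0]>p[...,1]+15)&(d>0)
v,u=np.nonzero(k);D=d[k]
C=np.stack([(u-m["cx"])/m["fx"]*D,-(v-m["cy"])/m["fy"]*D,-D,np.ones(len(D))],-1)@m["mount"].T
C=C[:,:3]*1000
ok=(np.abs(C[:,1])<15)&(C[:,0]<70);C=C[ok]
print(np.histogram(C[:,2],np.arange(-50,30,4)))
for lo,hi in((-12,0),(-45,-30)):
    c=C[(C[:,2]>lo)&(C[:,2]<hi)]
    if len(c):print(len(c),c[:,2].mean(),np.percentile(c[:,:2],[0.5,99.5],axis=0).round(1).tolist(),cv2.minAreaRect(c[c[:,0]>24][:,:2].astype(np.float32)) if lo>-20 else "")
# project with known height: spine top end row
for z in(-.0067,-.005):
    for uu,vv in((298,148),(342,148),(320,148)):
        q=m["mount"][:3,:3]@np.array([(uu-m["cx"])/m["fx"],-(vv-m["cy"])/m["fy"],-1]);o=m["mount"][:3,3]
        print(z,uu,((o+q*(z-o[2])/q[2])*1000).round(1))
```

```text
(array([   0,    0,    2, 1386,   64,   60,   58,   58,   48,   64, 3369,
         46,    0,    0,    0,    0,    0,    0,    0]), array([-50, -46, -42, -38, -34, -30, -26, -22, -18, -14, -10,  -6,  -2,
         2,   6,  10,  14,  18,  22,  26]))
3456 -8.31140846836669 [[-47.0, -12.4], [53.6, 11.3]] ((38.83454132080078, -0.5626974105834961), (29.66282844543457, 24.051332473754883), 0.0048670959658920765)
1452 -36.04683860922087 [[-22.4, -6.5], [21.9, 5.4]] 
-0.0067 298 [ 53.8 -12.   -6.7]
-0.0067 342 [53.8 11.3 -6.7]
-0.0067 320 [53.8 -0.3 -6.7]
-0.005 298 [ 53.6 -12.1  -5. ]
-0.005 342 [53.6 11.4 -5. ]
-0.005 320 [53.6 -0.3 -5. ]
```

Call:
{"fn": "apply_moves", "kwargs": {
  "increments": [
    {"xyz": [3, -3, 0], "dr": [0, 0, -0.4], "hand": 0},
    {"xyz": [6, -6, 0], "dr": [0, 0, -0.4], "hand": 0},
    {"xyz": [6.76, -6.81, 1], "dr": [0, 0, -0.4], "hand": 0},
    {"xyz": [6.76, -6.81, 3.5], "dr": [0, 0, -0.4], "hand": 0},
    {"xyz": [6.76, -6.81, 5.5], "dr": [0, 0, -0.4], "hand": 0},
    {"xyz": [6.76, -6.81, 6], "dr": [0, 0, -0.4], "hand": 0},
    {"xyz": [6.76, -6.81, 6], "dr": [0, 0, -0.4], "hand": 0},
    {"xyz": [6.76, -6.81, 6], "dr": [0, 0, -0.4], "hand": 0}
  ]
}}

```text
time_s: 7.82
position: [0.5405, -0.1018, 0.0612]
orientation: [0.799, -0.601, 0.001, -0.0]
ft_force: [-0.2, 0.3, -1.0]
gripper_width: 0.012
gripper_force: 25.0
```

Run:
```python
from h import *
s=sense();print(s["position"],s["ft_force"],s["wrist_torque"])
p,d=snapshot("wrist");q,e=snapshot("side")
cv2.imwrite("pics/w4.png",np.hstack([cv2.resize(p[90:260,250:390],None,fx=2.8,fy=2.8,interpolation=cv2.INTER_CUBIC),cv2.resize(q[150:234,290:360],(397,476),interpolation=cv2.INTER_CUBIC)]))
```

```text
[ 0.54054401 -0.10183047  0.06115643] [-0.21629957  0.27426706 -0.99902414] [ 0.07049561 -0.01388738 -0.02736909]
```

View pics/w4.png

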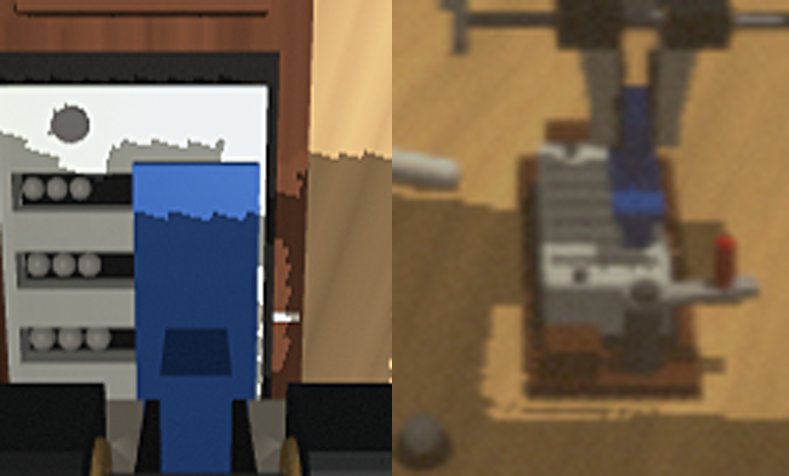

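The view agrees: the spine's edge lies just inside the insert's edge, with the mark at (285,317). Now I'll feel down gently.

Call:
{"fn": "apply_moves", "kwargs": {
  "increments": [
    {"xyz": [0, 0, 0.4], "dr": [0, 0, 0], "hand": 0},
    {"xyz": [0, 0, 0.6], "dr": [0, 0, 0], "hand": 0},
    {"xyz": [0, 0, 0.75], "dr": [0, 0, 0], "hand": 0},
    {"xyz": [0, 0, 0.85], "dr": [0, 0, 0], "hand": 0},
    {"xyz": [0, 0, 0.92], "dr": [0, 0, 0], "hand": 0},
    {"xyz": [0, 0, 0.92], "dr": [0, 0, 0], "hand": 0}
  ]
}}

```text
time_s: 8.68
position: [0.54, -0.1021, 0.051]
orientation: [0.799, -0.601, -0.0, 0.0]
ft_force: [-0.5, 0.7, -1.4]
gripper_width: 0.0119
gripper_force: 25.0
```

Call:
{"fn": "apply_moves", "kwargs": {
  "increments": [
    {"xyz": [0, 0, 0.1], "dr": [0, 0, 0], "hand": 0},
    {"xyz": [0, 0, 0.2], "dr": [0, 0, 0], "hand": 0},
    {"xyz": [0, 0, 0.3], "dr": [0, 0, 0], "hand": 0},
    {"xyz": [0, 0, 0.3], "dr": [0, 0, 0], "hand": 0}
  ]
}}

```text
time_s: 9.18
position: [0.5399, -0.1021, 0.048]
orientation: [0.799, -0.601, -0.0, 0.0]
ft_force: [-0.3, 0.1, -0.6]
gripper_width: 0.0121
gripper_force: 25.0
```

Call:
{"fn": "apply_moves", "kwargs": {
  "increments": [
    {"xyz": [0, 0, 0.2], "dr": [0, 0, 0], "hand": 0},
    {"xyz": [0, 0, 0.4], "dr": [0, 0, 0], "hand": 0},
    {"xyz": [0, 0, 0.6], "dr": [0, 0, 0], "hand": 0},
    {"xyz": [0, 0, 0.8], "dr": [0, 0, 0], "hand": 0},
    {"xyz": [0, 0, 1.0], "dr": [0, 0, 0], "hand": 0},
    {"xyz": [0, 0, 1.1], "dr": [0, 0, 0], "hand": 0},
    {"xyz": [0, 0, 1.1], "dr": [0, 0, 0], "hand": 0}
  ]
}}

```text
time_s: 10.05
position: [0.5399, -0.1021, 0.037]
orientation: [0.799, -0.601, -0.0, 0.0]
ft_force: [-0.2, -0.2, -0.5]
gripper_width: 0.0116
gripper_force: 25.0
```

Call:
{"fn": "apply_moves", "kwargs": {
  "increments": [
    {"xyz": [0, 0, 0.1], "dr": [0, 0, 0], "hand": 0},
    {"xyz": [0, 0, 0.15], "dr": [0, 0, 0], "hand": 0},
    {"xyz": [0, 0, 0.2], "dr": [0, 0, 0], "hand": 0},
    {"xyz": [0, 0, 0.25], "dr": [0, 0, 0], "hand": 0},
    {"xyz": [0, 0, 0.25], "dr": [0, 0, 0], "hand": 0}
  ]
}}

```text
time_s: 10.68
position: [0.54, -0.1021, 0.0347]
orientation: [0.799, -0.601, 0.0, 0.0]
ft_force: [-2.1, 0.6, 2.6]
gripper_width: 0.0118
gripper_force: 25.0
```

Contact begins at z≈0.035 with 2.6 N, exactly the predicted seated height. I'll release, rise and look at the latch.

Call:
{"fn": "apply_moves", "kwargs": {
  "increments": [
    {"xyz": [0, 0, 0], "dr": [0, 0, 0], "hand": 0.3},
    {"xyz": [0, 0, 0], "dr": [0, 0, 0], "hand": 0.3},
    {"xyz": [0, 0, 0], "dr": [0, 0, 0], "hand": 0.3},
    {"xyz": [0, 0, -2], "dr": [0, 0, 0], "hand": 0.3},
    {"xyz": [0, 0, -5], "dr": [0, 0, 0], "hand": 0.3},
    {"xyz": [0, 0, -7.5], "dr": [0, 0, 0], "hand": 0.3},
    {"xyz": [-5, 1.2, -7.5], "dr": [0, 0, 0], "hand": 0.3},
    {"xyz": [-10, 2.5, -7.5], "dr": [0, 0, 0], "hand": 0.3},
    {"xyz": [-14.5, 3.7, -7.5], "dr": [0, 0, 0], "hand": 0.3},
    {"xyz": [-14.5, 3.7, -7.5], "dr": [0, 0, 0], "hand": 0.3},
    {"xyz": [-14.5, 3.7, -7.5], "dr": [0, 0, 0], "hand": 0.3},
    {"xyz": [-14.5, 3.7, -7.5], "dr": [0, 0, 0], "hand": 0.3}
  ]
}}

```text
time_s: 12.18
position: [0.4645, 0.0264, 0.1095]
orientation: [0.799, -0.601, -0.0, 0.0]
ft_force: [0.5, -0.8, 0.4]
gripper_width: 0.0266
gripper_force: 0.0
```

Run:
```python
from h import *
s=sense();p,d=snapshot("wrist");cv2.imwrite("pics/w5.png",p);m=camera_model("wrist")
print(s["time_s"],s["position"],s["gripper_width"])
v,u=np.mgrid[:400,:640]
C=np.stack([(u-m["cx"])/m["fx"]*d,-(v-m["cy"])/m["fy"]*d,-d,np.ones_like(d)],-1)@m["mount"].T*1000
W=C[...,2]*-1+s["position"][2]*1000
P=p.astype(int);red=(P[...,2]>P[...,1]+60)&(P[...,2]>P[...,0]+60)&(d>0)&(W>60)
print("red",red.sum(),np.percentile(W[red],[1,50,99]),C[red].mean(0),np.argwhere(red).mean(0), C[red][:,:2].min(0),C[red][:,:2].max(0))
blue=(P[...,0]>P[...,2]+25)&(P[...,0]>P[...,1]+15)&(d>0)&(np.abs(C[...,1]+35)<25)
for lo,hi in((36,50),(63,80)):
    k=blue&(W>lo)&(W<hi);print("blue",k.sum(),np.median(W[k]) if k.any() else 0,np.percentile(C[k][:,:2],[1,99],axis=0).round(1).tolist() if k.any() else 0)
```

```text
12.175 [0.46452756 0.02635491 0.10945147] 0.026632147051351092
red 177 [68.21159629 73.92335147 75.58443479] [ 5.73903920e+01 -2.79710936e-01  3.56369270e+01  1.00000000e+03] [135.92090395 319.94350282] [52.80231012 -4.83939713] [61.8346679   4.38675567]
blue 2173 43.595939188111885 [[90.2, -49.2], [144.6, -25.4]]
blue 698 71.3494992860219 [[121.6, -43.4], [137.1, -31.3]]
```

View pics/w5.png

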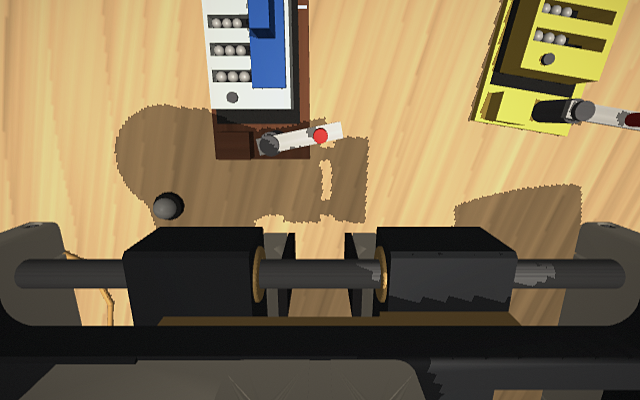

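The comb is seated: its spine top reads 43.6 mm, with about 1.5 mm of camera bias. The latch stands about 11° from open, with its red knob at (320,136), i.e. tool (57.4, −0.3) mm, and its pivot at (268,143). I'll pinch the knob.

Call:
{"fn": "apply_moves", "kwargs": {
  "increments": [
    {"xyz": [3, 0, 0], "dr": [0, 0, 0], "hand": 0.22},
    {"xyz": [5.74, 0, 0], "dr": [0, 0, 0], "hand": 0.22},
    {"xyz": [5.74, 0, 2], "dr": [0, 0, 0], "hand": 0.22},
    {"xyz": [5.74, 0, 4], "dr": [0, 0, 0], "hand": 0.22},
    {"xyz": [5.74, 0, 5.5], "dr": [0, 0, 0], "hand": 0.22},
    {"xyz": [5.74, 0, 6.15], "dr": [0, 0, 0], "hand": 0.22},
    {"xyz": [5.74, 0, 6.15], "dr": [0, 0, 0], "hand": 0.22},
    {"xyz": [5.74, 0, 6.15], "dr": [0, 0, 0], "hand": 0},
    {"xyz": [5.74, 0, 6.15], "dr": [0, 0, 0], "hand": 0},
    {"xyz": [5.74, 0, 6.15], "dr": [0, 0, 0], "hand": 0}
  ],
  "newtons": 6
}}

```text
time_s: 13.48
position: [0.48, -0.0283, 0.0485]
orientation: [0.799, -0.601, 0.0, -0.0]
ft_force: [-1.7, -2.1, 2.5]
gripper_width: 0.0094
gripper_force: 6.0
```

Call:
{"fn": "apply_moves", "kwargs": {
  "increments": [
    {"xyz": [0.6, -0.15, 0], "dr": [0, 0, 0], "hand": 0},
    {"xyz": [1.2, -0.43, 0], "dr": [0, 0, 0], "hand": 0},
    {"xyz": [1.74, -0.81, 0], "dr": [0, 0, 0], "hand": 0},
    {"xyz": [2.21, -1.28, 0], "dr": [0, 0, 0], "hand": 0},
    {"xyz": [2.59, -1.82, 0], "dr": [0, 0, 0], "hand": 0},
    {"xyz": [2.87, -2.42, 0], "dr": [0, 0, 0], "hand": 0},
    {"xyz": [3.04, -3.06, 0], "dr": [0, 0, 0], "hand": 0},
    {"xyz": [3.1, -3.5, 0], "dr": [0, 0, 0], "hand": 0},
    {"xyz": [3.1, -3.5, 0], "dr": [0, 0, 0], "hand": 0}
  ]
}}

```text
time_s: 14.6
position: [0.5229, -0.0485, 0.0479]
orientation: [0.799, -0.601, 0.0, -0.0]
ft_force: [1.0, -4.0, -1.1]
gripper_width: 0.0092
gripper_force: 6.0
```

Call:
{"fn": "apply_moves", "kwargs": {
  "increments": [
    {"xyz": [0, -0.1, 0], "dr": [0, 0, 0], "hand": 0},
    {"xyz": [0, -0.2, 0], "dr": [0, 0, 0], "hand": 0},
    {"xyz": [0, -0.3, 0], "dr": [0, 0, 0], "hand": 0},
    {"xyz": [0, -0.4, 0], "dr": [0, 0, 0], "hand": 0},
    {"xyz": [0, -0.4, 0], "dr": [0, 0, 0], "hand": 0}
  ]
}}

```text
time_s: 15.22
position: [0.5246, -0.0479, 0.0478]
orientation: [0.799, -0.601, -0.001, 0.001]
ft_force: [-3.1, -5.6, 2.5]
gripper_width: 0.0092
gripper_force: 6.0
```

Call:
{"fn": "apply_moves", "kwargs": {
  "increments": [
    {"xyz": [0, -0.1, 0], "dr": [0, 0, 0], "hand": 0},
    {"xyz": [0, -0.2, 0], "dr": [0, 0, 0], "hand": 0},
    {"xyz": [0, -0.2, 0], "dr": [0, 0, 0], "hand": 0}
  ]
}}

```text
time_s: 15.6
position: [0.5248, -0.0479, 0.0476]
orientation: [0.799, -0.601, -0.002, 0.002]
ft_force: [-8.6, -6.8, 6.0]
gripper_width: 0.0093
gripper_force: 6.0
```

The latch is firmly against its stop. I'll release and lift straight up.

Call:
{"fn": "apply_moves", "kwargs": {
  "increments": [
    {"xyz": [0, 0, 0], "dr": [0, 0, 0], "hand": 0.3},
    {"xyz": [0, 0.2, 0], "dr": [0, 0, 0], "hand": 0.3},
    {"xyz": [0, 0.4, 0], "dr": [0, 0, 0], "hand": 0.3},
    {"xyz": [0, 0.4, -2], "dr": [0, 0, 0], "hand": 0.3},
    {"xyz": [0, 0.4, -5], "dr": [0, 0, 0], "hand": 0.3},
    {"xyz": [0, 0.4, -9], "dr": [0, 0, 0], "hand": 0.3},
    {"xyz": [-4, 2.4, -9], "dr": [0, 0, 0], "hand": 0.3},
    {"xyz": [-8, 4.4, -9], "dr": [0, 0, 0], "hand": 0.3},
    {"xyz": [-8, 4.4, -9], "dr": [0, 0, 0], "hand": 0.3},
    {"xyz": [-8, 4.4, -9], "dr": [0, 0, 0], "hand": 0.3}
  ]
}}

```text
time_s: 16.85
position: [0.4641, 0.0185, 0.1385]
orientation: [0.8, -0.6, 0.0, -0.001]
ft_force: [-0.7, -1.1, -0.9]
gripper_width: 0.0264
gripper_force: 0.0
```

Run:
```python
from h import *
s=sense();p,d=snapshot("wrist");m=camera_model("wrist");cv2.imwrite("pics/w6.png",p)
print(s["time_s"],s["position"],s["ft_force"])
v,u=np.mgrid[:400,:640]
C=np.stack([(u-m["cx"])/m["fx"]*d,-(v-m["cy"])/m["fy"]*d,-d,np.ones_like(d)],-1)@m["mount"].T*1000
W=-C[...,2]+s["position"][2]*1000;P=p.astype(int);M=R.from_quat(s["orientation"]).as_matrix()
red=(P[...,2]>P[...,1]+60)&(P[...,2]>P[...,0]+60)&(d>0)&(W>68)
k=M@C[red][:,:3].mean(0)/1000+s["position"];print("knob",red.sum(),k)
a=np.radians(105.3);ex=np.array([np.sin(a),-np.cos(a)]);ey=np.array([np.cos(a),np.sin(a)])
blue=(P[...,0]>P[...,2]+25)&(P[...,0]>P[...,1]+15)&(d>0)&(W>36)&(W<50)
B=C[blue][:,:3]@M.T/1000+s["position"];b=B[:,:2]
x,y=b@ex,b@ey;print("spine z",np.percentile(B[:,2],[5,50,95]),"x",np.percentile(x,[1,99]),"y",np.percentile(y,[1,99]),"knob x,y",k[:2]@ex,k[:2]@ey)
```

```text
16.85 [0.46411109 0.0184952  0.13846914] [-0.73205005 -1.12602569 -0.87403841]
knob 276 [ 0.39864076 -0.07373286  0.07405664]
spine z [0.04232823 0.04359441 0.04522214] x [0.48186853 0.50632369] y [-0.25813752 -0.18811137] knob x,y 0.36505578971810704 -0.1763101332862478
```

View pics/w6.png

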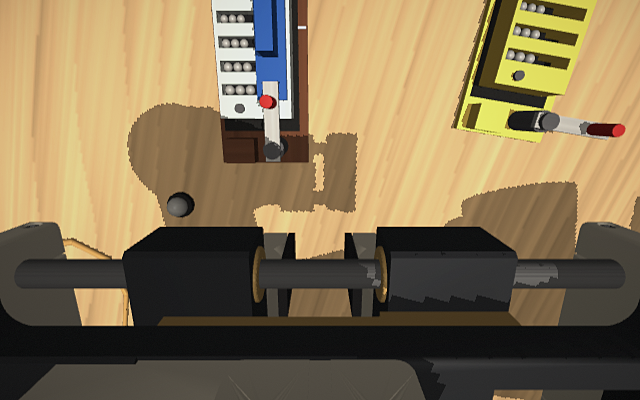

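The view shows the bar lying along the magazine over the comb's end, with the knob at (267,102) and the pivot at (272,150). A quick numeric check follows, then I'll hand in.

Run:
```python
from h import *
s=sense();k=atz("wrist",267,102,.0735,s)[:2]
a=np.radians(105.3);ex=np.array([np.sin(a),-np.cos(a)]);ey=np.array([np.cos(a),np.sin(a)])
dx=k@ex-.4941;print("knob off row line mm",dx*1e3,"latch angle",np.pi/2+np.arcsin(dx/.038))
if abs(dx)<.0035: print(finish_job())
```

```text
knob off row line mm -1.56867782986303 latch angle 1.5295035976395532
the job is handed in; nothing more can be done
None
```

The job is handed in. The blue comb is seated fully home (about 3 N at contact) and the latch is swung over its end, closed against its stop. By camera it sits within about 2 mm of full closure, which is the calibration error. My first grasp attempt closed on nothing because the fingertips sat higher than stated, but nothing was disturbed.

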